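Set a driver to the jig's fence with a spacer and keep it pressed

ROBOT

A 6-joint arm with a two-finger parallel gripper is mounted at the origin on a cart in front of the work surface, level with it; the furniture and walls round the work are solid. World frame = base frame: x ahead of the robot, y to its left, z up, the work surface at z = 0. Lengths are in mm, angles in rad, forces in N, time in s.
With the tool pointing down it reaches from about 300 to 775 mm from the base axis. Payload 14.6 kg.
Tool frame: the origin (TCP) lies midway between the tips of the shut fingers; the grasp point (between the pads) lies 19 mm behind it; z points along the fingers, y is the direction in which the jaws open and shut (so a half turn about z gives the same grasp; the last joint's range is limited). The gripper opens to 94 mm and grips with 3 to 60 N. Pads are 16 mm wide; open, the fingers measure 119 mm over their backs; the gripper's body (75 mm by 177 mm) begins 78 mm behind the grasp point.
Start: joints at [-1.236, 0.3, 1.521, -0, 1.321, -0.067], TCP at [215.084, -506.19, 205.446] pointing down, gripper open.
Joint ranges: [-3.03, 3.03], [-0.79, 2.21], [0.23, 2.52], [-1.04, 4.18], [0, 3.07], [-2.55, 2.55]. Speed limits (rad/s): [2.22, 2.22, 2.57, 3.14, 3.14, 3.14].

INTERFACE

Orientations are given as [roll, pitch, yaw] about the fixed x, y, z axes, in that order (R = Rz(yaw) Ry(pitch) Rx(roll)).
In Python, from cell import manip gives the robot as it stands.
- The arm moves only by the tool play_rows, never from a script. Its argument "commands" is a list of rows, each an object of numbers: "x", "y", "z": the shift along the tool's x, y, z in m; "wx", "wy", "wz": the turn, a rotation vector about the tool's x, y, z in degrees; "grip": the opening, from 0 (shut) to 1 (fully open). In form: [{"x": .., "y": .., "z": .., "wx": .., "wy": .., "wz": .., "grip": ..}, ...]. A call has 1 to 20 rows; each row shifts and turns the commanded pose from where the row before left it, along the tool's axes as they then stand; what a row does not reach is not made up. A row lasts 1/8 s, in which the tool goes at most 62.5 mm and 10.7 degrees, less where a joint would pass 70% of its speed; a pose out of reach is approached as far as the arm can. A call is refused whole if a number of a shift passes 0.0625 or a number of a turn 10.7, either way. A call with a gripper value outside its range is refused whole. The fingers move at their own pace and stop on an object; "squeeze" is the grip in N (left out, the last holds). Time passes only in rows, so rows that do not move let the fingers close. It gives the time, the measured TCP pose, the force and the opening at its end, in the units of the state.
- manip.read_state(): the state, without advancing time (a new reading comes with each control period).
- manip.camera(name): name is "scene" or "side" or "wrist"; returns (picture, depth): 420x560x3 uint8, red, green, blue; 420x560 float32, mm along the optical axis (not along the pixel's ray), 0 where there is no reading.
- manip.camera_info(name): a dict with "intrinsics" (3x3 intrinsics, pixels), "camera_from_world" (4x4, takes a point from world to camera coordinates); the wrist camera has in their place "tool_from_camera" (4x4, takes a point from camera to tool coordinates, whose origin is the TCP and whose axes are the flange's). Camera axes: x right, y up, looking along -z (the intrinsics and any distortion apply to the point x, -y, -z); pixel columns grow to the right and rows downward; lengths in mm; the calibration is good to about 2 mm. A picture is of the moment at which its call begins: read the wrist's pose just before it. camera_info takes no time and is no camera call.
- manip.sign_off(): hands the job in, once; it reports no verdict.
The state is a dict: "clock": time; "joints": joint angles; "qd": joint speeds; "effort": joint torques, N m; "eef_pos": TCP position; "eef_rot": TCP orientation; "wrist_force": force on the tool from outside, world axes, zero at the start; "moment": the same for the moment, N m; "finger_gap": finger opening in mm.
Only numpy, scipy, OpenCV 4.12 (cv2) and the standard library are available. Lean on these libraries where they do the work, as an engineer would, in place of code of your own. Each camera call takes 0.05 s, during which the arm holds its last target.

TASK

Two LED drivers lie in the marking jig; only one of them leaves a gap to the fence wide enough for the aluminium spacer. Slide the spacer down into that gap about centrally behind that driver until it stands on the base plate, let go of it, then with the fingers push that driver towards the fence until fence, spacer and driver are flush together, and finish while still pressing the driver firmly. Do not make room at the other driver or shift it.

Things in the scene. Friction and masses are not known exactly. Their poses are not given: they have to be found in the camera images.
- jig: marking jig, fixed: aluminium plate 165 x 340 x 8 mm with a dark steel fence on its far long edge. Origin on the plate's underside, z up, x towards the fence, y along it. Plate: x -90 to +75, y -170 to +170 mm, top at z = 8 mm. One driver lies near y = +83 mm, one near y = -83 mm, on the robot's side of the fence; sliding it takes up to 10 N.
- fence_face (a point): middle of the fence's face, which looks to -x of the jig, at the plate's top: x = 55, y = 0, z = 8 mm in the jig; axes as the jig. The fence is 18 mm thick, 330 mm long, 24 mm high above the plate. From a driver's lid edge to this face is 24.5 to 27.5 mm at one driver, 2.5 to 4.5 mm at the other.
- driver_a_center (a point): one of two alike LED drivers lying in the jig: pale grey box with a finned lid, 64 (x) x 122 (y) x 39 (z) mm at the lid, walls tapering to 57 x 102 mm at the bottom, 0.42 kg, on the jig's plate, a long side (along y) facing the fence. The point is its centre, half-way up. Either may be on either side and have the wide gap.
- driver_b_center (a point): one of two alike LED drivers lying in the jig: pale grey box with a finned lid, 64 (x) x 122 (y) x 39 (z) mm at the lid, walls tapering to 57 x 102 mm at the bottom, 0.42 kg, on the jig's plate, a long side (along y) facing the fence. The point is its centre, half-way up. Either may be on either side and have the wide gap.
- spacer_center (a point): spacer, a loose aluminium inverted T standing on the bench right of the jig, about 0.22 kg, 86 mm tall (z): foot 20 mm thick (x), 90 mm wide (y), 10 mm high; on its middle an upright web 10 mm thick (x), 60 mm wide (y). The point is 43 mm above the underside of the foot. Grip the web near its top across the thickness, above the drivers' tops (39 mm).
Mind the look-alikes: they are no part of the job. Leave any red look-alike of the part that bears driver_a_center alone.

How it is judged:
By the outcome, as a careful person would: the job done as asked, in the order asked, and still so for the second after the job is handed in, while the arm keeps its last pose, push and grip.
It also fails if it takes over 70 s, if anything falls off the work surface, if the arm or the gripper's body presses on something with over 40 N, if the wrist force passes 120 N, or if a joint passes its speed limit or range.

## Working session

There is one attempt and no reset: what is moved stays moved. The work goes in short steps, Python scripts to look and compute and a tool call to move; the robot and the scene stay as the last step left them, time stands still between calls to the robot, and variables do not carry over. Pictures are saved under pics/ and viewed, and the job is handed in when it is done.

Besides the shell and the picture viewer there is one more tool, called after "Emit:" in YAML: its name, and indented under it one key for each argument. play_rows: Moves the arm, as the interface text tells. Its arguments: {"type":"object","properties":{"commands":{"type":"array"},"squeeze":{"type":"number"}},"required":["commands"]}

```bash
mkdir -p pics; ls
cat > h.py <<'E'
import numpy as np,cv2
from cell import manip
def shot(n,f):
    s=manip.read_state(); im,d=manip.camera(n); cv2.imwrite(f'pics/{f}.png',im[:,:,::-1]); np.savez(f'pics/{f}.npz',im=im,d=d,pos=s['eef_pos'],rot=s['eef_rot']); return im,d
def world(n,f):
    z=np.load(f'pics/{f}.npz'); d=z['d'].astype(float); i=manip.camera_info(n); K=np.array(i['intrinsics'])
    v,u=np.mgrid[:d.shape[0],:d.shape[1]]
    x=(u-K[0,2])/K[0,0]*d; y=(v-K[1,2])/K[1,1]*d
    P=np.stack([x,-y,-d,np.ones_like(d)],-1)
    if 'camera_from_world' in i: T=np.linalg.inv(np.array(i['camera_from_world']))
    else:
        from scipy.spatial.transform import Rotation as R
        W=np.eye(4); W[:3,:3]=R.from_euler('xyz',z['rot']).as_matrix(); W[:3,3]=z['pos']; T=W@np.array(i['tool_from_camera'])
    W=(P@T.T)[...,:3]; W[d==0]=np.nan
    return W
E
python3 - <<'E'
from h import *
print(manip.read_state())
for n in ['scene','side','wrist']:
    i=manip.camera_info(n); print(n,i)
    shot(n,n+'0')
E
```

```text
pics
{'clock': 0.0, 'joints': array([-1.23561637e+00,  3.00475230e-01,  1.52157535e+00,  3.98858835e-05,
        1.32070413e+00, -6.65857674e-02]), 'qd': array([ 1.32866637e-03, -6.36406357e-04, -8.90668907e-04,  1.06693995e-03,
       -7.80239015e-04, -1.39039401e-05]), 'effort': array([-2.36670840e-04, -5.31808877e+01, -3.52735412e+01,  7.08030956e-02,
        2.44483317e-02, -9.98908945e-05]), 'eef_pos': array([ 215.00226524, -505.95130449,  204.8864926 ]), 'eef_rot': array([-3.14043575e+00, -1.15866973e-04,  4.01755759e-01]), 'wrist_force': array([-0.23435565, -0.68358636,  0.05006328]), 'moment': array([-0.02236305, -0.01424488, -0.04843339]), 'finger_gap': 94.18550676815542}
scene {'intrinsics': array([[446.0885993 ,   0.        , 280.03443033],
       [  0.        , 446.0885993 , 217.03751972],
       [  0.        ,   0.        ,   1.        ]]), 'camera_from_world': array([[-7.83098483e-01, -6.21664583e-01, -1.70267894e-02,
         4.52119330e+02],
       [ 2.82206321e-01, -3.79620759e-01,  8.81049188e-01,
        -2.47452572e+02],
       [-5.54180799e-01,  6.85143215e-01,  
[... 504 characters left out ...]
5.31065492e-02,  9.39822417e-01,  3.37510769e-01,
        -1.06423384e+03],
       [ 0.00000000e+00,  0.00000000e+00,  0.00000000e+00,
         1.00000000e+00]])}
wrist {'intrinsics': array([[317.3980851 ,   0.        , 283.17013416],
       [  0.        , 317.3980851 , 209.9454736 ],
       [  0.        ,   0.        ,   1.        ]]), 'tool_from_camera': array([[ 3.69687620e-04,  9.68352114e-01,  2.49587755e-01,
         7.16454795e+01],
       [ 9.99999792e-01, -4.89752094e-04,  4.18950567e-04,
        -1.31736623e+00],
       [ 5.27927792e-04,  2.49587548e-01, -9.68352094e-01,
        -1.78489538e+02],
       [ 0.00000000e+00,  0.00000000e+00,  0.00000000e+00,
         1.00000000e+00]])}
```

View pics/scene0.png

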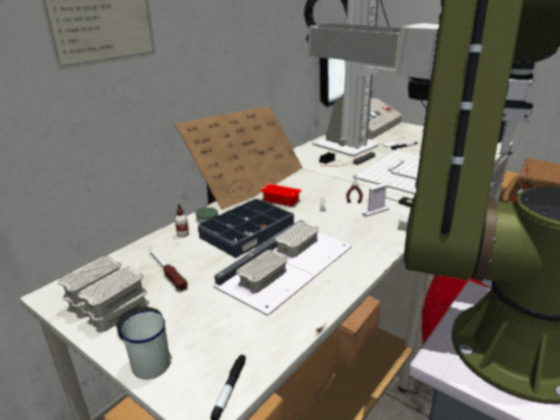

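View pics/side0.png

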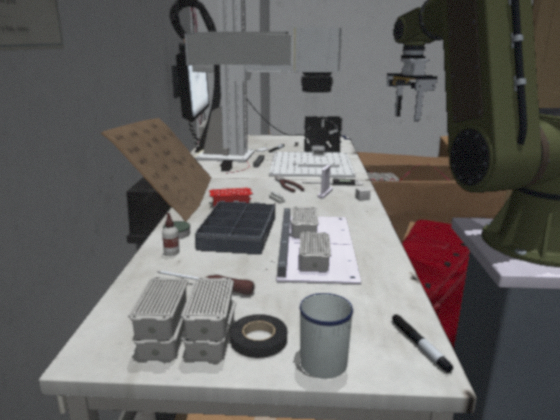

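View pics/wrist0.png

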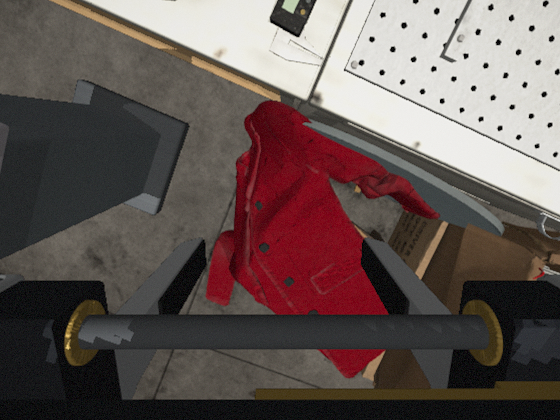

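The scene view shows the jig with two drivers at about (262,270) and (297,237), and an upright grey T at (376,200), right of the jig. In the side view these are at (314,250), (304,222) and (326,181). The side view also has a small grey block at (363,195). I'll measure these next.

Run:
```python
from h import *
for n,pts in [('scene',[(376,200),(376,190),(374,212),(262,265),(297,234),(322,204),(404,202),(252,258),(285,195)]),('side',[(326,180),(325,190),(363,195),(314,240),(304,215),(286,260),(287,215),(340,270)])]:
    W=world(n,n+'0')
    for u,v in pts: print(n,(u,v),np.round(np.nanmedian(W[v-1:v+2,u-1:u+2].reshape(-1,3),0)))
im=cv2.imread('pics/scene0.png'); a=cv2.resize(im[150:310,200:420],None,fx=3.6,fy=3.6,interpolation=2); cv2.imwrite('pics/c1.png',a)
im=cv2.imread('pics/side0.png'); a=cv2.resize(im[140:300,240:400],None,fx=3.6,fy=3.6,interpolation=2); cv2.imwrite('pics/c2.png',a)
```

```text
scene (376, 200) [ 477. -326.   44.]
scene (376, 190) [ 479. -325.   76.]
scene (374, 212) [ 477. -319.    7.]
scene (262, 265) [524. 132.  46.]
scene (297, 234) [543. -27.  46.]
scene (322, 204) [ 617. -257.   18.]
scene (404, 202) [ 432. -425.   10.]
scene (252, 258) [581. 103.  27.]
scene (285, 195) [ 723. -208.   36.]
side (326, 180) [ 477. -325.   46.]
side (325, 190) [ 479. -322.   16.]
side (363, 195) [ 370. -283.   16.]
side (314, 240) [525. 116.  46.]
side (304, 215) [545. -30.  46.]
side (286, 260) [582. 181.  31.]
side (287, 215) [587. -65.  31.]
side (340, 270) [473. 175.   7.]
```

View pics/c1.png

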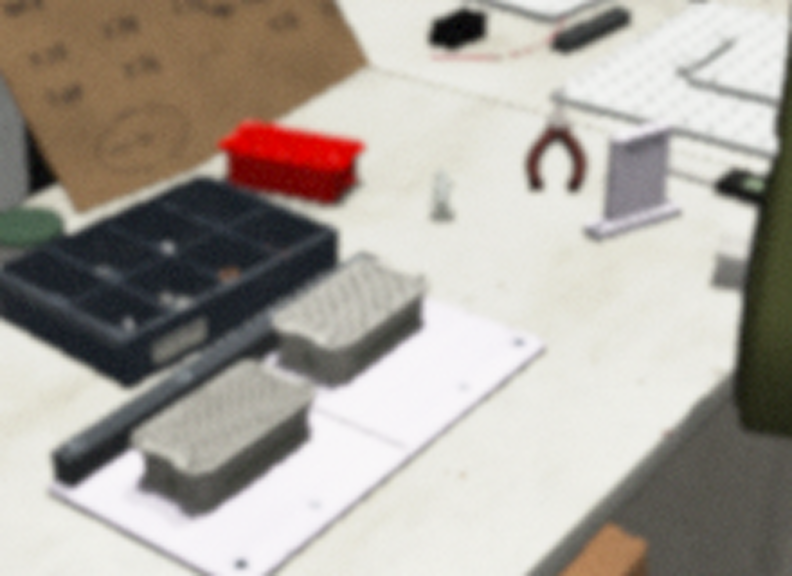

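View pics/c2.png

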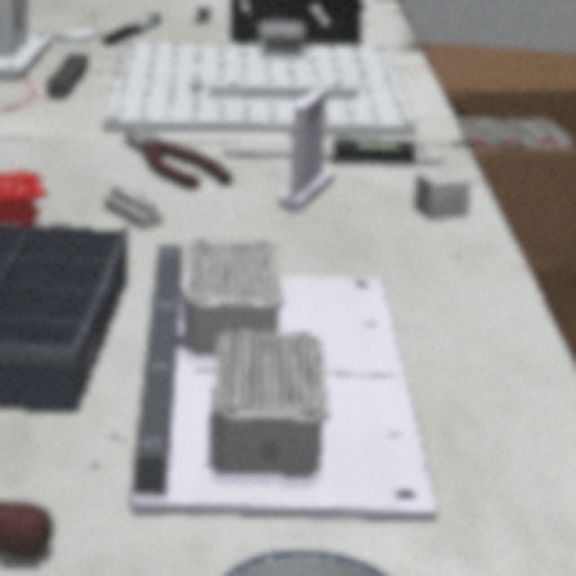

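The driver at y of about +120 leaves the wide gap, and the other one sits close to the fence. The upright inverted T at (477,-322) fits the spacer's 86 mm height. The small block at (370,-283) is too low, and the red look-alike at (285,195) in the scene view isn't part of the job. I'll move the wrist camera over the spacer.

Emit:
play_rows:
  commands:
    - {"x": 0.0506, "y": -0.0104, "z": -0.0083, "grip": 1}
    - {"x": 0.0506, "y": -0.0104, "z": -0.0083}
    - {"x": 0.0506, "y": -0.0104, "z": -0.0083}
    - {"x": 0.0506, "y": -0.0104, "z": -0.0083}
    - {"x": 0.0506, "y": -0.0104, "z": -0.0083}
    - {"x": 0.0506, "y": -0.0104, "z": -0.0083}
    - {"wz": -9.6}
    - {"wz": -9.6}
    - {"wz": -9.6}
    - {"wz": -9.6}
    - {"wz": -9.6}
    - {"wz": -9.6}
    - {"wz": -9.4}
    - {"x": 0}
    - {"x": 0}

```text
$.commands[0]: bad value
```

Run:
```python
from h import *
shot('wrist','w1'); s=manip.read_state(); print(s['eef_pos'],s['eef_rot'],s['clock'],s['wrist_force'])
```

```text
[ 215.03772451 -506.05876733  205.11967339] [-3.14092468e+00 -4.36203020e-05  4.01792983e-01] 0.2 [ 0.72590021 -0.82439676  0.5550955 ]
```

View pics/w1.png

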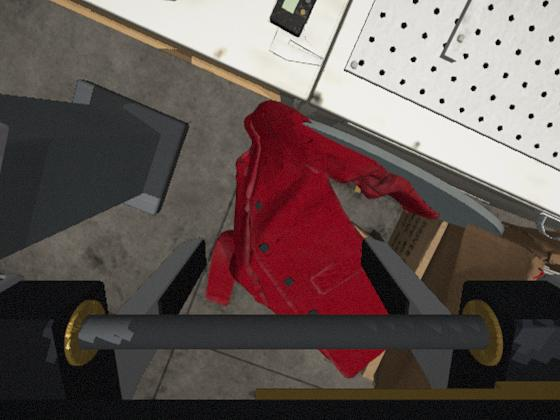

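The call was refused, most likely because the rows need every key. I'll fill them all in.

Emit:
play_rows:
  commands:
    - {"x": 0.0506, "y": -0.0104, "z": -0.0083, "wx": 0, "wy": 0, "wz": 0, "grip": 1}
    - {"x": 0.0506, "y": -0.0104, "z": -0.0083, "wx": 0, "wy": 0, "wz": 0, "grip": 1}
    - {"x": 0.0506, "y": -0.0104, "z": -0.0083, "wx": 0, "wy": 0, "wz": 0, "grip": 1}
    - {"x": 0.0506, "y": -0.0104, "z": -0.0083, "wx": 0, "wy": 0, "wz": 0, "grip": 1}
    - {"x": 0.0506, "y": -0.0104, "z": -0.0083, "wx": 0, "wy": 0, "wz": 0, "grip": 1}
    - {"x": 0.0506, "y": -0.0104, "z": -0.0083, "wx": 0, "wy": 0, "wz": 0, "grip": 1}
    - {"x": 0, "y": 0, "z": 0, "wx": 0, "wy": 0, "wz": -9.6, "grip": 1}
    - {"x": 0, "y": 0, "z": 0, "wx": 0, "wy": 0, "wz": -9.6, "grip": 1}
    - {"x": 0, "y": 0, "z": 0, "wx": 0, "wy": 0, "wz": -9.6, "grip": 1}
    - {"x": 0, "y": 0, "z": 0, "wx": 0, "wy": 0, "wz": -9.6, "grip": 1}
    - {"x": 0, "y": 0, "z": 0, "wx": 0, "wy": 0, "wz": -9.6, "grip": 1}
    - {"x": 0, "y": 0, "z": 0, "wx": 0, "wy": 0, "wz": -9.6, "grip": 1}
    - {"x": 0, "y": 0, "z": 0, "wx": 0, "wy": 0, "wz": -9.4, "grip": 1}
    - {"x": 0, "y": 0, "z": 0, "wx": 0, "wy": 0, "wz": 0, "grip": 1}

```text
clock: 1.95
eef_pos: [470.1, -330.0, 255.1]
eef_rot: [-3.141, -0.0, 1.57]
wrist_force: [-0.3, 0.1, -0.5]
finger_gap: 93.8
```

Run:
```python
from h import *
shot('wrist','w1'); s=manip.read_state(); print(s['eef_pos'],s['eef_rot'],s['clock'],s['wrist_force'])
```

```text
[ 470.07613342 -330.00896993  255.09594906] [-3.14140214e+00 -1.78462443e-04  1.56751057e+00] 2.0 [-0.70973375 -0.77520782 -0.34325375]
```

View pics/w1.png

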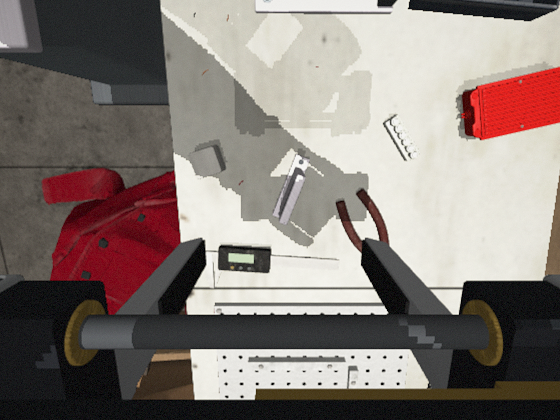

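The wrist view shows the spacer upright, its top around (292,175) and turned about 20° from the y axis. I'll take its pose from the depth.

Run:
```python
from h import *
W=world('wrist','w1')
def fit(m):
    p=W[m][:,:2]; r=cv2.minAreaRect(p.astype(np.float32)); print(len(p),'mean',p.mean(0),'med z',np.median(W[m][:,2]),'rect',r)
near=(np.hypot(W[...,0]-477,W[...,1]+322)<75)
z=W[...,2]
print(np.histogram(z[near],bins=np.arange(-5,100,5)))
for lo,hi in [(80,92),(6,13)]:
    m=near&(z>lo)&(z<hi); fit(m)
m=near&(z>80)&(z<92)
v,u=np.nonzero(m);print(u.min(),u.max(),v.min(),v.max())
p=W[m][:,:2];c=p-p.mean(0);_,_,Vt=np.linalg.svd(c,full_matrices=False);print('axis deg',np.degrees(np.arctan2(Vt[0,1],Vt[0,0])), np.ptp(c@Vt.T,axis=0))
im=cv2.imread('pics/w1.png'); cv2.imwrite('pics/c3.png',cv2.resize(im[130:260,210:380],None,fx=4.5,fy=4.5,interpolation=2))
```

```text
(array([7025, 1079,  372,   64,   14,   17,   16,   18,   19,   17,   14,
         23,   18,   21,   15,   23,   30,  265,  212,    0]), array([-5,  0,  5, 10, 15, 20, 25, 30, 35, 40, 45, 50, 55, 60, 65, 70, 75,
       80, 85, 90, 95]))
477 mean [ 478.82626706 -333.42076364] med z 84.88817112293498 rect ((478.5727233886719, -334.2890625), (59.62788391113281, 10.352302551269531), 68.97697448730469)
425 mean [ 479.93346395 -323.17158718] med z 8.904282598603857 rect ((506.0494079589844, -344.5253601074219), (89.42756652832031, 78.09675598144531), 68.94072723388672)
279 305 174 224
axis deg -111.07795109148671 [59.6285892  10.37192527]
```

View pics/c3.png

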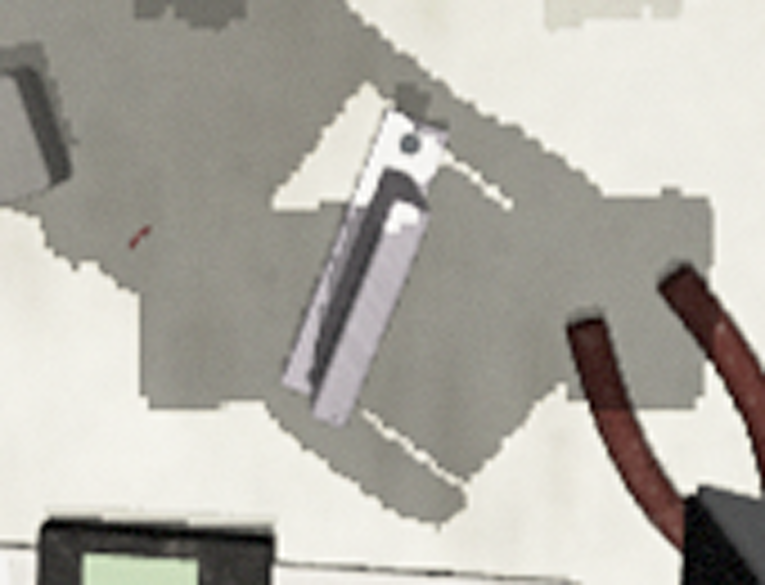

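The spacer's web top is centred at (478.6, -334.3), z about 85, measuring 59.6 x 10.4 mm with its long axis at 69°. All of that agrees with the given sizes. Next I'll view the jig from above.

Emit:
play_rows:
  commands:
    - {"x": 0.0625, "y": 0.005, "z": -0.005, "wx": 0, "wy": 0, "wz": 0, "grip": 1}
    - {"x": 0.0625, "y": 0.005, "z": -0.005, "wx": 0, "wy": 0, "wz": 0, "grip": 1}
    - {"x": 0.0625, "y": 0.005, "z": -0.005, "wx": 0, "wy": 0, "wz": 0, "grip": 1}
    - {"x": 0.0625, "y": 0.005, "z": -0.005, "wx": 0, "wy": 0, "wz": 0, "grip": 1}
    - {"x": 0.0625, "y": 0.005, "z": -0.005, "wx": 0, "wy": 0, "wz": 0, "grip": 1}
    - {"x": 0.0625, "y": 0.005, "z": -0.005, "wx": 0, "wy": 0, "wz": 0, "grip": 1}
    - {"x": 0, "y": 0, "z": 0, "wx": 0, "wy": 0, "wz": 0, "grip": 1}
    - {"x": 0, "y": 0, "z": 0, "wx": 0, "wy": 0, "wz": 0, "grip": 1}

```text
clock: 3.0
eef_pos: [499.7, 42.3, 284.9]
eef_rot: [-3.141, 0.0, 1.569]
wrist_force: [-1.0, 0.2, -0.3]
finger_gap: 94.3
```

Run:
```python
from h import *
shot('wrist','w2'); s=manip.read_state(); print(s['eef_pos'],s['eef_rot'],s['clock'],s['wrist_force'])
```

```text
[499.73764027  41.71808829 284.89803749] [-3.14132272e+00  1.83340691e-04  1.56863436e+00] 3.05 [-0.73114629 -0.73670347 -0.47299784]
```

View pics/w2.png

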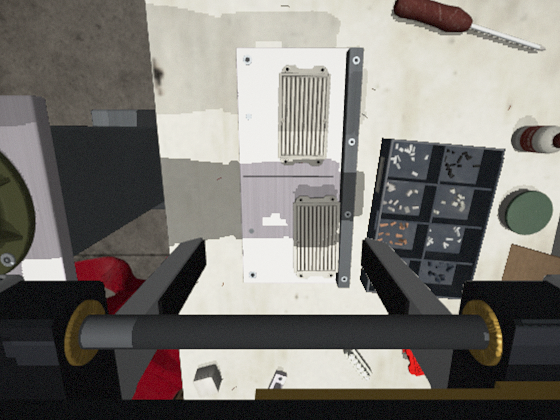

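From above, the upper driver at (304,115) has the wide gap to the fence at (352,130), and the lower one at (316,235) is close to it. Now I'll fit the fence, the plate and both drivers.

Run:
```python
from h import *
W=world('wrist','w2'); x,y,z=W[...,0],W[...,1],W[...,2]
v,u=np.mgrid[:420,:560]
def rect(name,m):
    n,l,st,c=cv2.connectedComponentsWithStats(m.astype(np.uint8)); k=1+np.argmax(st[1:,4]); m=l==k
    p=W[m]; r=cv2.minAreaRect(p[:,:2].astype(np.float32)); print(name,len(p),'z',np.median(p[:,2]),'rect',np.round(r[0],1),np.round(r[1],1),round(r[2],2)); return m
roi=(u>230)&(u<370)&(v<290)
f=rect('fence',roi&(u>335)&(z>25)&(z<38)&(v<285))
a=rect('drvTop',roi&(z>38)&(z<56)&(v<175)&(u<338))
b=rect('drvBot',roi&(z>38)&(z<56)&(v>185)&(u<343))
# line fits: fence near edge per row
def edge(m,side,vs):
    P=[]
    for r in vs:
        c=np.nonzero(m[r])[0]
        if len(c): P.append(W[r,c[0] if side<0 else c[-1],:2])
    P=np.array(P); k=np.polyfit(P[:,1],P[:,0],1)
    for _ in range(3):
        e=P[:,0]-np.polyval(k,P[:,1]); g=abs(e-np.median(e))<1.5; k=np.polyfit(P[g,1],P[g,0],1)
    print('x at y=120,0,-: ',np.polyval(k,[120,50,-30]),'slope deg',np.degrees(np.arctan(k[0])),e.std()); return k
print('fence face');kf=edge(f,-1,range(55,280))
print('drvTop fence edge');edge(a,1,range(80,155)); print('robot edge');edge(a,-1,range(80,155))
print('drvBot');edge(b,1,range(205,265));edge(b,-1,range(205,265))
pl=roi&(z>3)&(z<13); print('plate z',np.median(z[pl])); rect('plate',pl|f|a|b|(roi&(z>3)))
print('bench z',np.median(z[(u>190)&(u<230)&(v>50)&(v<230)]))
im=cv2.imread('pics/w2.png'); cv2.imwrite('pics/c4.png',cv2.resize(im[40:180,225:380],None,fx=4,fy=4,interpolation=2))
```

```text
fence 3277 z 31.047974203073466 rect [589.6  50.1] [326.6  18.8] 89.9
drvTop 4839 z 45.526376373632274 rect [524.2 129.9] [121.9  64.1] 88.88
drvBot 3644 z 45.37495632024769 rect [544.5 -32.4] [ 64.  121.7] 0.88
fence face
x at y=120,0,-:  [581.05176897 580.84361454 580.60572377] slope deg 0.1703762127080253 0.2519263086194048
drvTop fence edge
x at y=120,0,-:  [555.22789008 553.65384067 551.85492705] slope deg 1.28815988854315 0.4045630269702405
robot edge
x at y=120,0,-:  [492.537631   490.74423772 488.69464539] slope deg 1.4675913292652825 0.32436111283337277
drvBot
x at y=120,0,-:  [572.90674983 574.17776306 575.6303496 ] slope deg -1.0402241737264637 0.39600567606057113
x at y=120,0,-:  [509.06637974 511.00829186 513.22762   ] slope deg -1.5890691330127988 0.369936738775123
plate z 7.06388733600474
plate 27617 z 8.121527512822695 rect [517.3  49.3] [339.9 163.4] 89.9
bench z nan
```

View pics/c4.png

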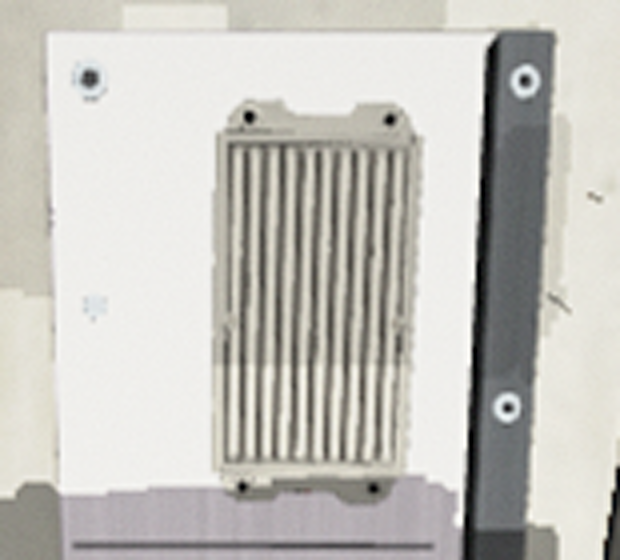

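All of it checks against the given sizes:
- The fence face is at x of about 580.7, yaw about -0.1°.
- The wide-gap driver is centred at (524.2, 129.9), yaw about -1.2°, with its lid edge at about 556, so the gap is about 25 mm.
- The other driver's gap is about 4 to 5 mm.

Next I'll grasp the spacer.

Emit:
play_rows:
  commands:
    - {"x": -0.0625, "y": -0.0034, "z": 0, "wx": 0, "wy": 0, "wz": 0, "grip": 1}
    - {"x": -0.0625, "y": -0.0034, "z": 0, "wx": 0, "wy": 0, "wz": 0, "grip": 1}
    - {"x": -0.0625, "y": -0.0034, "z": 0, "wx": 0, "wy": 0, "wz": 0, "grip": 1}
    - {"x": -0.0625, "y": -0.0034, "z": 0, "wx": 0, "wy": 0, "wz": 0, "grip": 1}
    - {"x": -0.0625, "y": -0.0034, "z": 0, "wx": 0, "wy": 0, "wz": 0, "grip": 1}
    - {"x": -0.0625, "y": -0.0033, "z": 0, "wx": 0, "wy": 0, "wz": 0, "grip": 1}
    - {"x": -0.001, "y": 0, "z": 0.05, "wx": 0, "wy": 0, "wz": 10.45, "grip": 1}
    - {"x": 0, "y": 0, "z": 0.05, "wx": 0, "wy": 0, "wz": 10.45, "grip": 1}
    - {"x": 0, "y": 0, "z": 0, "wx": 0, "wy": 0, "wz": 0, "grip": 1}
    - {"x": 0, "y": 0, "z": 0, "wx": 0, "wy": 0, "wz": 0, "grip": 1}

```text
clock: 4.3
eef_pos: [479.8, -333.9, 187.3]
eef_rot: [3.139, 0.001, 1.209]
wrist_force: [0.2, -0.3, 0.5]
finger_gap: 94.0
```

Run:
```python
from h import *
shot('wrist','w3'); s=manip.read_state(); print(s['eef_pos'],s['eef_rot'],s['clock'],s['wrist_force'])
W=world('wrist','w3'); z=W[...,2]
m=(np.hypot(W[...,0]-478,W[...,1]+334)<50)&(z>80)&(z<92); p=W[m]
print(len(p),cv2.minAreaRect(p[:,:2].astype(np.float32)),np.median(p[:,2]))
```

```text
[ 480.12545837 -333.85589206  187.71350274] [3.13816287e+00 1.12362685e-03 1.20886808e+00] 4.35 [-0.11919981 -0.03150916  0.94926093]
688 ((478.9690246582031, -334.8780822753906), (60.203975677490234, 10.362571716308594), 67.9801254272461) 84.96493905226401
```

View pics/w3.png

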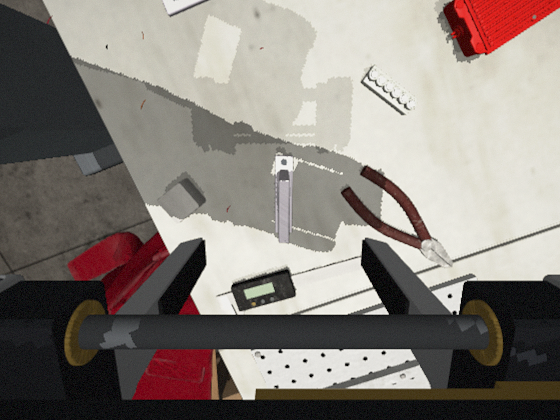

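The spacer now looks upright in the tool frame at (284,205). I'll descend and grip.

Emit:
play_rows:
  commands:
    - {"x": 0, "y": -0.0007, "z": 0.033, "wx": 0, "wy": 0, "wz": 0.3, "grip": 1}
    - {"x": 0, "y": 0, "z": 0.033, "wx": 0, "wy": 0, "wz": 0, "grip": 1}
    - {"x": 0, "y": 0, "z": 0.033, "wx": 0, "wy": 0, "wz": 0, "grip": 1}
    - {"x": 0, "y": 0, "z": 0.02, "wx": 0, "wy": 0, "wz": 0, "grip": 1}
    - {"x": 0, "y": 0, "z": 0.012, "wx": 0, "wy": 0, "wz": 0, "grip": 1}
    - {"x": 0, "y": 0, "z": 0, "wx": 0, "wy": 0, "wz": 0, "grip": 1}
    - {"x": 0, "y": 0, "z": 0, "wx": 0, "wy": 0, "wz": 0, "grip": 0}
    - {"x": 0, "y": 0, "z": 0, "wx": 0, "wy": 0, "wz": 0, "grip": 0}
    - {"x": 0, "y": 0, "z": 0, "wx": 0, "wy": 0, "wz": 0, "grip": 0}
    - {"x": 0, "y": 0, "z": 0, "wx": 0, "wy": 0, "wz": 0, "grip": 0}
    - {"x": 0, "y": 0, "z": 0, "wx": 0, "wy": 0, "wz": 0, "grip": 0}
    - {"x": 0, "y": 0, "z": 0, "wx": 0, "wy": 0, "wz": 0, "grip": 0}
  squeeze: 40

```text
clock: 5.85
eef_pos: [479.0, -332.6, 54.1]
eef_rot: [-3.142, -0.0, 1.201]
wrist_force: [0.0, 0.3, -0.4]
finger_gap: 37.3
```

Emit:
play_rows:
  commands:
    - {"x": 0, "y": 0, "z": 0, "wx": 0, "wy": 0, "wz": 0, "grip": 0}
    - {"x": 0, "y": 0, "z": 0, "wx": 0, "wy": 0, "wz": 0, "grip": 0}
    - {"x": 0, "y": 0, "z": 0, "wx": 0, "wy": 0, "wz": 0, "grip": 0}
    - {"x": 0, "y": 0, "z": 0, "wx": 0, "wy": 0, "wz": 0, "grip": 0}
    - {"x": 0, "y": 0, "z": 0, "wx": 0, "wy": 0, "wz": 0, "grip": 0}
    - {"x": 0, "y": 0, "z": 0, "wx": 0, "wy": 0, "wz": 0, "grip": 0}

```text
clock: 6.6
eef_pos: [478.9, -332.6, 53.9]
eef_rot: [-3.141, -0.0, 1.201]
wrist_force: [0.8, 0.1, -2.0]
finger_gap: 9.9
```

Gripped with a 9.9 mm opening. Now lift, align and carry it over the gap.

Emit:
play_rows:
  commands:
    - {"x": 0, "y": 0, "z": -0.03, "wx": 0, "wy": 0, "wz": 0, "grip": 0}
    - {"x": 0, "y": 0, "z": -0.05, "wx": 0, "wy": 0, "wz": 0, "grip": 0}
    - {"x": 0, "y": 0, "z": -0.05, "wx": 0, "wy": 0, "wz": -7, "grip": 0}
    - {"x": 0, "y": 0, "z": -0.02, "wx": 0, "wy": 0, "wz": -7, "grip": 0}
    - {"x": 0, "y": 0, "z": 0, "wx": 0, "wy": 0, "wz": -6.6, "grip": 0}
    - {"x": 0.03, "y": 0.005, "z": 0, "wx": 0, "wy": 0, "wz": 0, "grip": 0}
    - {"x": 0.05, "y": 0.01, "z": 0, "wx": 0, "wy": 0, "wz": 0, "grip": 0}
    - {"x": 0.055, "y": 0.01, "z": 0, "wx": 0, "wy": 0, "wz": 0, "grip": 0}
    - {"x": 0.055, "y": 0.01, "z": 0, "wx": 0, "wy": 0, "wz": 0, "grip": 0}
    - {"x": 0.055, "y": 0.01, "z": 0, "wx": 0, "wy": 0, "wz": 0, "grip": 0}
    - {"x": 0.055, "y": 0.01, "z": 0, "wx": 0, "wy": 0, "wz": 0, "grip": 0}
    - {"x": 0.055, "y": 0.01, "z": 0, "wx": 0, "wy": 0, "wz": 0, "grip": 0}
    - {"x": 0.05, "y": 0.01, "z": 0, "wx": 0, "wy": 0, "wz": 0, "grip": 0}
    - {"x": 0.04, "y": 0.006, "z": 0, "wx": 0, "wy": 0, "wz": 0, "grip": 0}
    - {"x": 0.0204, "y": 0.0035, "z": 0, "wx": 0, "wy": 0, "wz": 0, "grip": 0}
    - {"x": 0, "y": 0, "z": 0, "wx": 0, "wy": 0, "wz": 0, "grip": 0}
    - {"x": 0, "y": 0, "z": 0, "wx": 0, "wy": 0, "wz": 0, "grip": 0}

```text
clock: 8.72
eef_pos: [568.2, 130.9, 204.0]
eef_rot: [-3.141, 0.0, 1.56]
wrist_force: [-0.0, -0.3, -2.4]
finger_gap: 9.8
```

Run:
```python
from h import *
shot('wrist','w4');shot('side','s4');shot('scene','sc4'); s=manip.read_state(); print(s['eef_pos'],s['eef_rot'],s['clock'],s['wrist_force'],s['finger_gap'])
```

```text
[568.21826564 130.88033769 204.1868128 ] [3.14147011e+00 5.15325694e-05 1.55943563e+00] 8.875 [ 0.50715653  0.77423016 -1.65595979] 9.688451809404363
```

View pics/w4.png

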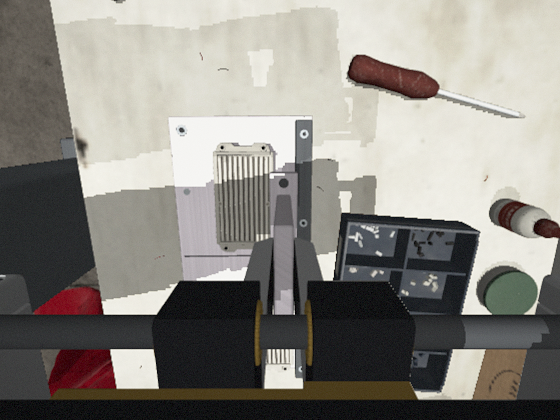

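View pics/s4.png

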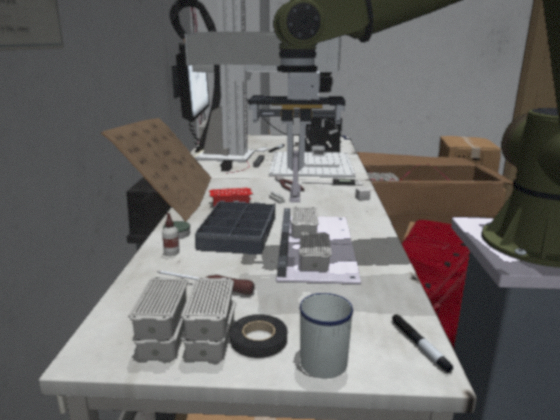

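The spacer hangs over the gap, with the foot's end at about (285,185). I'll measure the foot edges, the fence face and the lid edge in the same wrist frame.

```bash
cat >> h.py <<'E'
def comp(m):
    n,l,st,c=cv2.connectedComponentsWithStats(m.astype(np.uint8)); return l==1+np.argmax(st[1:,4])
def line(W,m,side,vs):
    P=[]
    for r in vs:
        c=np.nonzero(m[r])[0]
        if len(c): P.append(W[r,c[0] if side<0 else c[-1],:2])
    P=np.array(P); k=np.polyfit(P[:,1],P[:,0],1)
    for _ in range(3):
        e=P[:,0]-np.polyval(k,P[:,1]); g=abs(e-np.median(e))<1.2; k=np.polyfit(P[g,1],P[g,0],1)
    return k,P
E
python3 - <<'E'
from h import *
W=world('wrist','w4'); x,y,z=W[...,0],W[...,1],W[...,2]
v,u=np.mgrid[:420,:560]; roi=(u>160)&(u<330)&(v<245)
m=comp(roi&(z>120)&(z<185)); vv=np.nonzero(m)
print('spacer rows',vv[0].min(),vv[0].max(), 'z',np.percentile(z[m],[5,50,95]))
mf=roi&(z>148)&(z<170); p=W[comp(mf)]; print(len(p),'foot rect',cv2.minAreaRect(p[:,:2].astype(np.float32)),np.median(p[:,2]))
ff=comp(roi&(u>290)&(z>27)&(z<36)); p=W[ff]; print('fence',cv2.minAreaRect(p[:,:2].astype(np.float32)), np.median(p[:,2]))
r=np.nonzero(ff.any(1))[0]; k,P=line(W,ff,-1,range(r.min()+4,165)); print('fence face at y=85,130,175,200',np.polyval(k,[85,130,175,200]))
k2,P=line(W,ff,1,range(r.min()+4,230)); print('fence back',np.polyval(k2,[85,130,175,200]))
dd=comp(roi&(u<280)&(z>40)&(z<52)); p=W[dd]; print('drv',cv2.minAreaRect(p[:,:2].astype(np.float32)),p[:,1].min(),p[:,1].max())
k,P=line(W,dd,-1,range(160,235)); print('drv robot edge',np.polyval(k,[85,130,175]))
k,P=line(W,dd,1,range(152,172)); print('drv fence edge',np.polyval(k,[85,130,175]))
for rr in (176,182,190,200): 
    c=np.nonzero(m[rr])[0]; print(rr,W[rr,c[0]],W[rr,c[-1]])
im=cv2.imread('pics/w4.png'); cv2.imwrite('pics/c5.png',cv2.resize(im[110:250,200:340],None,fx=4,fy=4,interpolation=2))
E
```

```text
spacer rows 171 238 z [157.72888306 159.31535107 173.63269601]
1108 foot rect ((567.5122680664062, 149.6446990966797), (49.205596923828125, 19.990734100341797), 89.00135803222656) 159.239930326908
fence ((590.318603515625, 145.15049743652344), (136.61337280273438, 17.6849308013916), 89.9351806640625) 31.07187047070647
fence face at y=85,130,175,200 [581.51186    581.54580502 581.57975004 581.59860838]
fence back [598.02952542 598.29032946 598.5511335  598.69602464]
drv ((524.117919921875, 133.84445190429688), (113.86359405517578, 63.863929748535156), 88.95149993896484) 77.40048742165064 190.90482405769106
drv robot edge [491.87716839 492.77956967 493.68197095]
drv fence edge [555.10711466 555.94185687 556.77659908]
176 [558.05475215 171.4448403  158.34411205] [577.17518471 171.3937888  159.38136598]
182 [557.9744557  167.182197   158.57018934] [577.19861348 167.02666029 158.86764568]
190 [557.84608103 161.35896557 158.40689215] [577.16061342 161.42016948 159.79858538]
200 [557.7297067  154.19883877 159.25427996] [577.22521716 153.78632151 158.34807997]
```

View pics/c5.png

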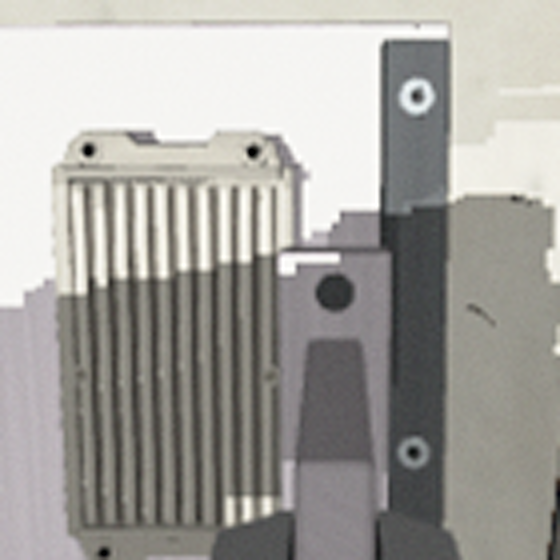

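The foot is centred at x of about 567.3 and the gap's middle at about 568.6. I'll shift by 1.3 mm, go down to just above the driver and measure again.

Emit:
play_rows:
  commands:
    - {"x": 0, "y": 0.0013, "z": 0.03, "wx": 0, "wy": 0, "wz": 0, "grip": 0}
    - {"x": 0, "y": 0, "z": 0.04, "wx": 0, "wy": 0, "wz": 0, "grip": 0}
    - {"x": 0, "y": 0, "z": 0.02, "wx": 0, "wy": 0, "wz": 0, "grip": 0}
    - {"x": 0, "y": 0, "z": 0, "wx": 0, "wy": 0, "wz": 0, "grip": 0}
    - {"x": 0, "y": 0, "z": 0, "wx": 0, "wy": 0, "wz": 0, "grip": 0}

```text
clock: 9.5
eef_pos: [570.1, 131.6, 115.3]
eef_rot: [3.14, -0.0, 1.56]
wrist_force: [-0.2, -0.5, -1.9]
finger_gap: 9.6
```

```bash
cat > m.py <<'E'
from h import *
import sys
f=sys.argv[1]; shot('wrist',f); s=manip.read_state(); print(s['eef_pos'],s['eef_rot'],s['clock'],s['wrist_force'],s['finger_gap'])
zf=s['eef_pos'][2]-54+10
W=world('wrist',f); x,y,z=W[...,0],W[...,1],W[...,2]
v,u=np.mgrid[:420,:560]; reg=(x>480)&(x<605)&(y<225)&(v<260)
m=comp(reg&(abs(z-zf)<7)&(x>550)&(x<590)&(y<180)); p=W[m]; print('foot',len(p),cv2.minAreaRect(p[:,:2].astype(np.float32)),np.median(p[:,2]),'ymax',np.percentile(p[:,1],99))
for yy in (170,160,150): 
    q=p[abs(p[:,1]-yy)<3]; print(yy,np.percentile(q[:,0],[1,99]))
ff=comp(reg&(x>576)&(z>27)&(z<36)); print('fence',cv2.minAreaRect(W[ff][:,:2].astype(np.float32)))
dd=comp(reg&(x<562)&(z>41)&(z<52)); print('drv',cv2.minAreaRect(W[dd][:,:2].astype(np.float32)),W[dd][:,1].min(),W[dd][:,1].max())
for nm,mm,sd in (('fence face',ff,-1),('lid edge',dd,1)):
    for yy in (185,175,165,150,130):
        q=W[mm&(abs(y-yy)<2.5)]
        if len(q): print(nm,yy,np.percentile(q[:,0],1 if sd<0 else 99))
im=cv2.imread(f'pics/{f}.png'); cv2.imwrite(f'pics/{f}c.png',cv2.resize(im[60:250,180:360],None,fx=3.1,fy=3.1,interpolation=2))
E
python3 m.py w5
```

```text
[570.09145543 131.77405224 115.43706432] [ 3.13964057e+00 -3.87052195e-04  1.56035757e+00] 9.55 [ 0.6620708   1.16575483 -2.23649066] 9.666058019976395
foot 1073 ((569.5146484375, 150.58590698242188), (49.061222076416016, 20.046201705932617), 88.87226867675781) 70.4874067687831 ymax 174.89343334444237
170 [559.91965355 579.15499931]
160 [559.73893647 579.14873554]
150 [559.51378063 579.17176906]
fence ((589.9285888671875, 156.08065795898438), (114.75098419189453, 18.122238159179688), 89.99508666992188)
drv ((523.9599609375, 144.25222778320312), (92.51604461669922, 64.23383331298828), 88.64757537841797) 98.1936420534604 190.87217224226828
fence face 185 580.9430012262069
fence face 175 580.9202480204547
fence face 165 581.7116336773067
fence face 150 581.7184462507988
fence face 130 581.751125629051
lid edge 185 552.2941471991978
lid edge 175 556.5367834730889
lid edge 165 556.4171725389482
lid edge 150 556.1464042469547
lid edge 130 555.6534391907901
```

View pics/w5c.png

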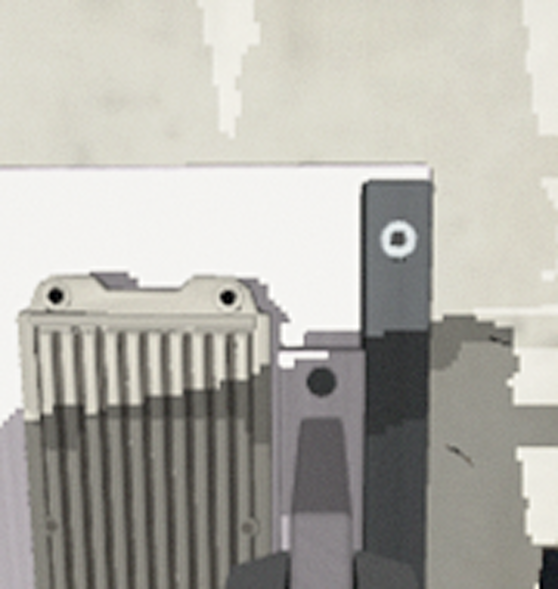

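The foot spans 559.5 to 579.5 at y=150 and the gap spans 556.2 to 581, so I'll shift by -0.7 mm and ease down while watching the force.

Emit:
play_rows:
  commands:
    - {"x": 0, "y": -0.0007, "z": 0, "wx": 0, "wy": 0, "wz": 0, "grip": 0}
    - {"x": 0, "y": 0, "z": 0, "wx": 0, "wy": 0, "wz": 0, "grip": 0}
    - {"x": 0, "y": 0, "z": 0.01, "wx": 0, "wy": 0, "wz": 0, "grip": 0}
    - {"x": 0, "y": 0, "z": 0.008, "wx": 0, "wy": 0, "wz": 0, "grip": 0}
    - {"x": 0, "y": 0, "z": 0.005, "wx": 0, "wy": 0, "wz": 0, "grip": 0}
    - {"x": 0, "y": 0, "z": 0, "wx": 0, "wy": 0, "wz": 0, "grip": 0}
    - {"x": 0, "y": 0, "z": 0, "wx": 0, "wy": 0, "wz": 0, "grip": 0}

```text
clock: 10.42
eef_pos: [568.9, 132.0, 91.2]
eef_rot: [3.141, -0.0, 1.561]
wrist_force: [-0.4, -0.2, -2.1]
finger_gap: 9.7
```

```bash
python3 m.py w6
```

```text
[568.93160177 131.93333725  91.33028443] [ 3.14116171e+00 -6.70721156e-05  1.56066044e+00] 10.475 [-0.53125804  0.50726658 -2.7343088 ] 9.785198508794164
foot 1072 ((568.26953125, 150.894775390625), (48.87894821166992, 19.954429626464844), 88.97779083251953) 46.430699103923075 ymax 175.13904216778084
170 [558.75058244 577.92552502]
160 [558.50438935 577.93472484]
150 [558.29651999 577.96797621]
fence ((589.8275146484375, 157.6555938720703), (110.75540161132812, 18.102142333984375), 89.85478973388672)
drv ((524.1907348632812, 149.53941345214844), (81.77513122558594, 64.25057983398438), 89.19535827636719) 108.75121088836487 190.54083749671148
fence face 185 580.9059917629318
fence face 175 580.8923933165378
fence face 165 580.894208333629
fence face 150 580.9626401113821
fence face 130 580.992131615175
lid edge 185 552.2373201140769
lid edge 175 556.3935156274796
lid edge 165 556.2797323345692
lid edge 150 555.9890795737301
lid edge 130 555.3105309316774
```

View pics/w6c.png

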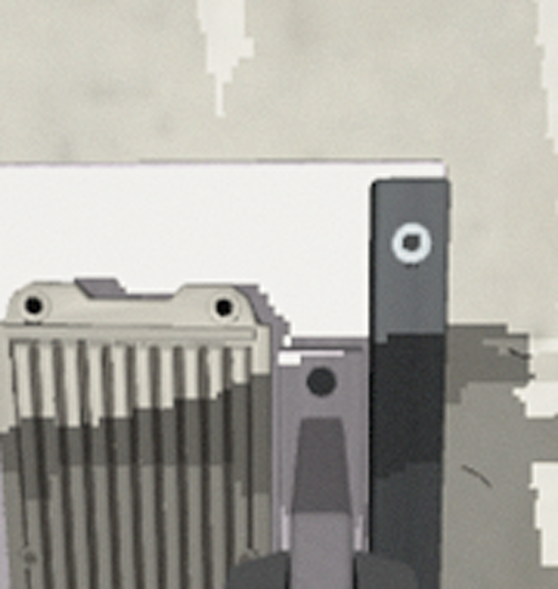

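The foot is between lid and fence, with about 2.3 mm and 2.7 mm to spare and no contact. I'll keep descending.

Emit:
play_rows:
  commands:
    - {"x": 0, "y": 0, "z": 0.007, "wx": 0, "wy": 0, "wz": 0, "grip": 0}
    - {"x": 0, "y": 0, "z": 0.007, "wx": 0, "wy": 0, "wz": 0, "grip": 0}
    - {"x": 0, "y": 0, "z": 0.006, "wx": 0, "wy": 0, "wz": 0, "grip": 0}
    - {"x": 0, "y": 0, "z": 0.004, "wx": 0, "wy": 0, "wz": 0, "grip": 0}
    - {"x": 0, "y": 0, "z": 0, "wx": 0, "wy": 0, "wz": 0, "grip": 0}
    - {"x": 0, "y": 0, "z": 0, "wx": 0, "wy": 0, "wz": 0, "grip": 0}

```text
clock: 11.22
eef_pos: [568.9, 131.9, 67.2]
eef_rot: [3.141, -0.0, 1.561]
wrist_force: [-0.3, 0.4, -2.1]
finger_gap: 9.7
```

Emit:
play_rows:
  commands:
    - {"x": 0, "y": 0, "z": 0.0015, "wx": 0, "wy": 0, "wz": 0, "grip": 0}
    - {"x": 0, "y": 0, "z": 0.0015, "wx": 0, "wy": 0, "wz": 0, "grip": 0}
    - {"x": 0, "y": 0, "z": 0.001, "wx": 0, "wy": 0, "wz": 0, "grip": 0}
    - {"x": 0, "y": 0, "z": 0, "wx": 0, "wy": 0, "wz": 0, "grip": 0}
    - {"x": 0, "y": 0, "z": 0, "wx": 0, "wy": 0, "wz": 0, "grip": 0}

```text
clock: 11.85
eef_pos: [568.8, 131.9, 63.1]
eef_rot: [3.142, -0.0, 1.561]
wrist_force: [0.5, -1.3, -3.1]
finger_gap: 9.5
```

Emit:
play_rows:
  commands:
    - {"x": 0, "y": 0, "z": 0.0005, "wx": 0, "wy": 0, "wz": 0, "grip": 0}
    - {"x": 0, "y": 0, "z": 0.0005, "wx": 0, "wy": 0, "wz": 0, "grip": 0}
    - {"x": 0, "y": 0, "z": 0, "wx": 0, "wy": 0, "wz": 0, "grip": 0}
    - {"x": 0, "y": 0, "z": 0, "wx": 0, "wy": 0, "wz": 0, "grip": 0}

```text
clock: 12.35
eef_pos: [568.8, 131.9, 62.1]
eef_rot: [-3.142, -0.0, 1.561]
wrist_force: [0.0, 0.5, -3.5]
finger_gap: 9.9
```

Emit:
play_rows:
  commands:
    - {"x": 0, "y": 0, "z": 0.0005, "wx": 0, "wy": 0, "wz": 0, "grip": 0}
    - {"x": 0, "y": 0, "z": 0.0005, "wx": 0, "wy": 0, "wz": 0, "grip": 0}
    - {"x": 0, "y": 0, "z": 0, "wx": 0, "wy": 0, "wz": 0, "grip": 0}
    - {"x": 0, "y": 0, "z": 0, "wx": 0, "wy": 0, "wz": 0, "grip": 0}

```text
clock: 12.85
eef_pos: [568.9, 131.9, 61.9]
eef_rot: [3.141, -0.0, 1.561]
wrist_force: [-4.0, -0.5, 7.9]
finger_gap: 9.6
```

Contact at z=61.9 with about 10 N, so the foot stands on the plate. Releasing.

Emit:
play_rows:
  commands:
    - {"x": 0, "y": 0, "z": -0.0007, "wx": 0, "wy": 0, "wz": 0, "grip": 0}
    - {"x": 0, "y": 0, "z": 0, "wx": 0, "wy": 0, "wz": 0, "grip": 0}
    - {"x": 0, "y": 0, "z": 0, "wx": 0, "wy": 0, "wz": 0, "grip": 0.6}
    - {"x": 0, "y": 0, "z": 0, "wx": 0, "wy": 0, "wz": 0, "grip": 0.6}
    - {"x": 0, "y": 0, "z": 0, "wx": 0, "wy": 0, "wz": 0, "grip": 0.6}
    - {"x": 0, "y": 0, "z": 0, "wx": 0, "wy": 0, "wz": 0, "grip": 0.6}
    - {"x": 0, "y": 0, "z": 0, "wx": 0, "wy": 0, "wz": 0, "grip": 0.6}
    - {"x": 0, "y": 0, "z": 0, "wx": 0, "wy": 0, "wz": 0, "grip": 0.6}

```text
clock: 13.85
eef_pos: [568.8, 131.9, 61.8]
eef_rot: [-3.142, -0.0, 1.561]
wrist_force: [-0.2, -0.7, -0.3]
finger_gap: 56.2
```

Emit:
play_rows:
  commands:
    - {"x": 0, "y": 0, "z": -0.02, "wx": 0, "wy": 0, "wz": 0, "grip": 0.6}
    - {"x": 0, "y": 0, "z": -0.04, "wx": 0, "wy": 0, "wz": 0, "grip": 0.6}
    - {"x": 0, "y": 0, "z": -0.06, "wx": 0, "wy": 0, "wz": 0, "grip": 0.6}
    - {"x": 0, "y": 0, "z": -0.05, "wx": 0, "wy": 0, "wz": 0, "grip": 0.6}
    - {"x": -0.01, "y": -0.05, "z": 0, "wx": 0, "wy": 0, "wz": 0, "grip": 0.6}
    - {"x": -0.01, "y": -0.05, "z": 0, "wx": 0, "wy": 0, "wz": 0, "grip": 0.6}
    - {"x": 0, "y": 0, "z": 0, "wx": 0, "wy": 0, "wz": 0, "grip": 0.6}
    - {"x": 0, "y": 0, "z": 0, "wx": 0, "wy": 0, "wz": 0, "grip": 0.6}

```text
clock: 14.85
eef_pos: [469.3, 113.0, 232.3]
eef_rot: [3.14, -0.0, 1.561]
wrist_force: [-0.4, 0.1, -0.4]
finger_gap: 56.3
```

Run:
```python
from h import *
shot('wrist','w7'); shot('side','s7'); s=manip.read_state(); print(s['eef_pos'],s['eef_rot'],s['clock'],s['wrist_force'])
W=world('wrist','w7'); x,y,z=W[...,0],W[...,1],W[...,2]
def R(n,m):
    p=W[comp(m)];r=cv2.minAreaRect(p[:,:2].astype(np.float32));print(n,len(p),np.round(r[0],1),np.round(r[1],1),round(r[2],2),np.median(p[:,2]))
reg=(y>40)&(y<225)
R('web',reg&(z>86)&(z<100)&(x>540)&(x<600))
R('foot',reg&(z>13)&(z<23)&(x>556)&(x<579))
R('fence',reg&(z>27)&(z<36)&(x>577)&(x<603))
R('drv',reg&(z>41)&(z<52)&(x<560)&(x>480))
```

```text
[469.4565605  113.03125735 231.69717426] [ 3.14151155e+00 -2.71335049e-05  1.56058020e+00] 14.95 [-0.21120465  0.6578418   0.79431877]
web 668 [567.6 130.7] [59.4 10.6] 89.39 92.9115177444414
foot 328 [570.1 130.7] [88.9 15.1] 88.97 17.24770720045808
fence 1581 [589.9 126.7] [173.2  19. ] 89.74 31.07778550149328
drv 5496 [524.1 130.1] [120.9  64.2] 88.99 45.46551950608722
```

View pics/w7.png

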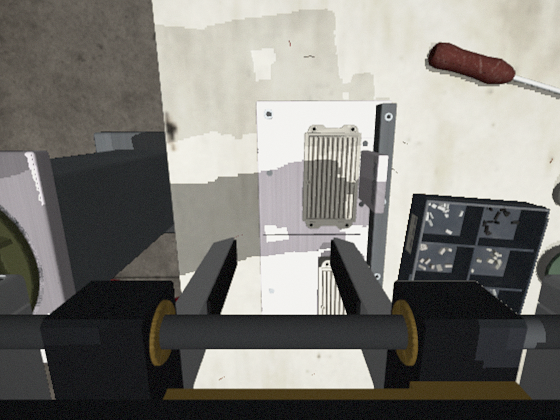

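The spacer stands upright at (567.6, 130.7), its foot clear of the fence, behind the driver centred at (524.1, 130.1). To push low on the tapered wall I'll turn the jaws along y, tilt the fingertips forward 20°, and go down on the robot's side.

Emit:
play_rows:
  commands:
    - {"x": 0, "y": 0, "z": 0, "wx": 0, "wy": 0, "wz": 9.93, "grip": 0.6}
    - {"x": 0, "y": 0, "z": 0, "wx": 0, "wy": 0, "wz": 9.93, "grip": 0.6}
    - {"x": 0, "y": 0, "z": 0, "wx": 0, "wy": 0, "wz": 9.93, "grip": 0.6}
    - {"x": 0, "y": 0, "z": 0, "wx": 0, "wy": 0, "wz": 9.93, "grip": 0.6}
    - {"x": 0, "y": 0, "z": 0, "wx": 0, "wy": 0, "wz": 9.93, "grip": 0.6}
    - {"x": 0, "y": 0, "z": 0, "wx": 0, "wy": 0, "wz": 9.93, "grip": 0.6}
    - {"x": 0, "y": 0, "z": 0, "wx": 0, "wy": 0, "wz": 9.93, "grip": 0.6}
    - {"x": 0, "y": 0, "z": 0, "wx": 0, "wy": 0, "wz": 9.93, "grip": 0.6}
    - {"x": 0, "y": 0, "z": 0, "wx": 0, "wy": 0, "wz": 9.93, "grip": 0.6}
    - {"x": -0.019, "y": -0.017, "z": 0.03, "wx": 0, "wy": 0, "wz": 0, "grip": 0.6}
    - {"x": 0, "y": 0, "z": 0.05, "wx": 0, "wy": 0, "wz": 0, "grip": 0.6}
    - {"x": 0, "y": 0, "z": 0.04, "wx": 0, "wy": 0, "wz": 0, "grip": 0.6}
    - {"x": 0, "y": 0, "z": 0, "wx": 0, "wy": 5, "wz": 0, "grip": 0.6}
    - {"x": 0, "y": 0, "z": 0, "wx": 0, "wy": 5, "wz": 0, "grip": 0.6}
    - {"x": 0, "y": 0, "z": 0, "wx": 0, "wy": 5, "wz": 0, "grip": 0.6}
    - {"x": 0, "y": 0, "z": 0, "wx": 0, "wy": 5, "wz": 0, "grip": 0.6}
    - {"x": 0, "y": 0, "z": 0, "wx": 0, "wy": 0, "wz": 0, "grip": 0.6}
    - {"x": 0, "y": 0, "z": 0, "wx": 0, "wy": 0, "wz": 0, "grip": 0.6}

```text
clock: 17.2
eef_pos: [450.2, 130.0, 111.9]
eef_rot: [3.142, -0.348, 0.001]
wrist_force: [-0.0, -0.5, 0.7]
finger_gap: 56.6
```

Run:
```python
from h import *
from scipy.spatial.transform import Rotation as R
shot('side','s8'); s=manip.read_state(); print(s['eef_pos'],s['eef_rot'],s['clock'],s['wrist_force'],s['joints'])
print(R.from_euler('xyz',s['eef_rot']).as_matrix().round(3))
im=cv2.imread('pics/s8.png'); cv2.imwrite('pics/s8c.png',cv2.resize(im[80:300,220:440],None,fx=2.7,fy=2.7,interpolation=2))
```

```text
[450.25951656 129.9809219  111.88565088] [-3.14152569e+00 -3.47883599e-01  6.08329554e-04] 17.25 [-0.47606151 -0.4635056  -0.07859686] [ 0.25184189  0.06190766  2.08555897 -0.13838994  0.66097416  1.9170587 ]
[[ 0.94   0.001  0.341]
 [ 0.001 -1.     0.   ]
 [ 0.341 -0.    -0.94 ]]
```

View pics/s8c.png

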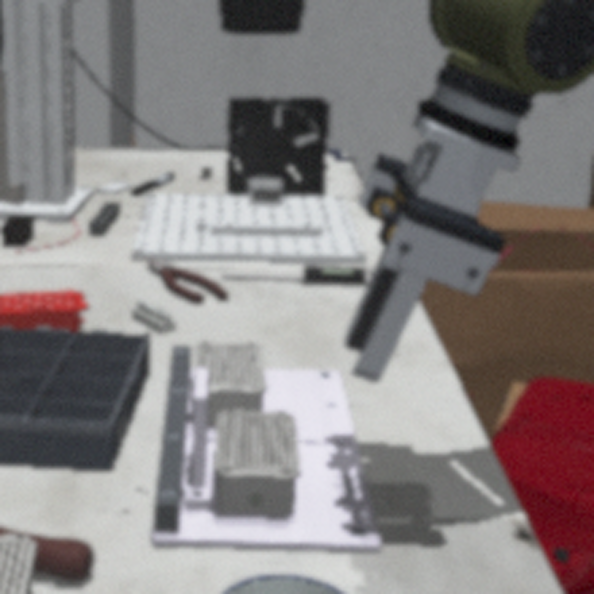

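The tilt is correct, with the tips leading towards the fence. Descending to z of about 15, clear of the driver.

Emit:
play_rows:
  commands:
    - {"x": -0.0118, "y": 0, "z": 0.0325, "wx": 0, "wy": 0, "wz": 0, "grip": 0.6}
    - {"x": -0.0118, "y": 0, "z": 0.0325, "wx": 0, "wy": 0, "wz": 0, "grip": 0.6}
    - {"x": -0.0065, "y": 0, "z": 0.018, "wx": 0, "wy": 0, "wz": 0, "grip": 0.6}
    - {"x": -0.003, "y": 0, "z": 0.0081, "wx": 0, "wy": 0, "wz": 0, "grip": 0.6}
    - {"x": 0, "y": 0, "z": 0, "wx": 0, "wy": 0, "wz": 0, "grip": 0.6}
    - {"x": 0, "y": 0, "z": 0, "wx": 0, "wy": 0, "wz": 0, "grip": 0.6}

```text
clock: 18.0
eef_pos: [450.2, 130.0, 15.6]
eef_rot: [-3.141, -0.35, 0.001]
wrist_force: [0.2, -0.3, 0.4]
finger_gap: 56.4
```

Emit:
play_rows:
  commands:
    - {"x": 0.0113, "y": 0, "z": 0.0041, "wx": 0, "wy": 0, "wz": 0, "grip": 0.6}
    - {"x": 0.0113, "y": 0, "z": 0.0041, "wx": 0, "wy": 0, "wz": 0, "grip": 0.6}
    - {"x": 0.0056, "y": 0, "z": 0.0021, "wx": 0, "wy": 0, "wz": 0, "grip": 0.6}
    - {"x": 0.0019, "y": 0, "z": 0.0007, "wx": 0, "wy": 0, "wz": 0, "grip": 0.6}
    - {"x": 0, "y": 0, "z": 0, "wx": 0, "wy": 0, "wz": 0, "grip": 0.6}
    - {"x": 0, "y": 0, "z": 0, "wx": 0, "wy": 0, "wz": 0, "grip": 0.6}

```text
clock: 18.75
eef_pos: [481.4, 129.9, 14.7]
eef_rot: [3.142, -0.349, 0.001]
wrist_force: [0.5, -0.1, 0.2]
finger_gap: 56.5
```

Run:
```python
from h import *
shot('wrist','w9')
```

```text
(no output)
```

View pics/w9.png

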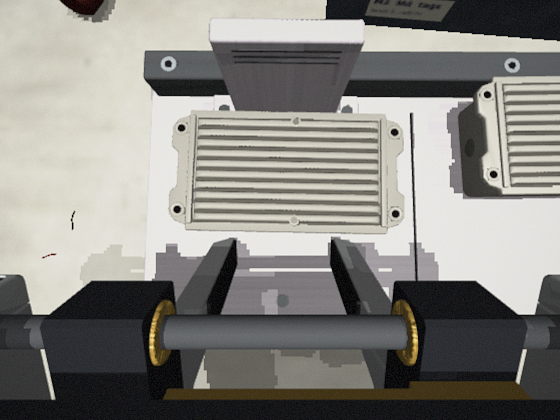

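The fingers straddle the driver's middle, at (232,240) and (335,240), and the spacer stands behind it. I'll push in small steps.

Emit:
play_rows:
  commands:
    - {"x": 0.002, "y": 0, "z": 0.0007, "wx": 0, "wy": 0, "wz": 0, "grip": 0.6}
    - {"x": 0.002, "y": 0, "z": 0.0007, "wx": 0, "wy": 0, "wz": 0, "grip": 0.6}
    - {"x": 0.001, "y": 0, "z": 0.0004, "wx": 0, "wy": 0, "wz": 0, "grip": 0.6}
    - {"x": 0.001, "y": 0, "z": 0.0004, "wx": 0, "wy": 0, "wz": 0, "grip": 0.6}
    - {"x": 0, "y": 0, "z": 0, "wx": 0, "wy": 0, "wz": 0, "grip": 0.6}
    - {"x": 0, "y": 0, "z": 0, "wx": 0, "wy": 0, "wz": 0, "grip": 0.6}

```text
clock: 19.55
eef_pos: [487.9, 129.9, 14.7]
eef_rot: [3.141, -0.349, 0.001]
wrist_force: [-2.6, -0.8, 2.0]
finger_gap: 56.2
```

Emit:
play_rows:
  commands:
    - {"x": 0.001, "y": 0, "z": 0.0004, "wx": 0, "wy": 0, "wz": 0, "grip": 0.6}
    - {"x": 0.001, "y": 0, "z": 0.0004, "wx": 0, "wy": 0, "wz": 0, "grip": 0.6}
    - {"x": 0.001, "y": 0, "z": 0.0003, "wx": 0, "wy": 0, "wz": 0, "grip": 0.6}
    - {"x": 0.001, "y": 0, "z": 0.0004, "wx": 0, "wy": 0, "wz": 0, "grip": 0.6}
    - {"x": 0, "y": 0, "z": 0, "wx": 0, "wy": 0, "wz": 0, "grip": 0.6}

```text
clock: 20.18
eef_pos: [492.3, 130.0, 14.7]
eef_rot: [-3.142, -0.349, 0.001]
wrist_force: [-2.9, 0.3, 1.8]
finger_gap: 56.2
```

Emit:
play_rows:
  commands:
    - {"x": 0.001, "y": 0, "z": 0.0004, "wx": 0, "wy": 0, "wz": 0, "grip": 0.6}
    - {"x": 0.001, "y": 0, "z": 0.0003, "wx": 0, "wy": 0, "wz": 0, "grip": 0.6}
    - {"x": 0, "y": 0, "z": 0, "wx": 0, "wy": 0, "wz": 0, "grip": 0.6}
    - {"x": 0, "y": 0, "z": 0, "wx": 0, "wy": 0, "wz": 0, "grip": 0.6}

```text
clock: 20.68
eef_pos: [494.5, 130.0, 14.8]
eef_rot: [-3.142, -0.349, 0.001]
wrist_force: [-3.3, -0.9, -0.2]
finger_gap: 56.3
```

Run:
```python
from h import *
shot('wrist','w10')
```

```text
(no output)
```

View pics/w10.png

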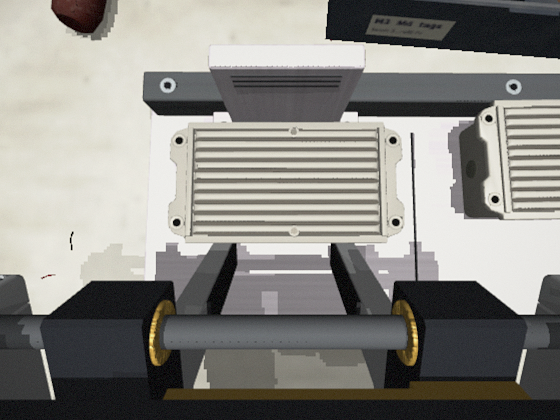

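The driver is moving straight and the spacer is upright, close to the fence. Continuing.

Emit:
play_rows:
  commands:
    - {"x": 0.0005, "y": 0, "z": 0.0002, "wx": 0, "wy": 0, "wz": 0, "grip": 0.6}
    - {"x": 0.0005, "y": 0, "z": 0.0002, "wx": 0, "wy": 0, "wz": 0, "grip": 0.6}
    - {"x": 0, "y": 0, "z": 0, "wx": 0, "wy": 0, "wz": 0, "grip": 0.6}
    - {"x": 0, "y": 0, "z": 0, "wx": 0, "wy": 0, "wz": 0, "grip": 0.6}

```text
clock: 21.22
eef_pos: [495.0, 130.0, 14.6]
eef_rot: [3.141, -0.348, 0.001]
wrist_force: [-9.4, 1.1, 4.5]
finger_gap: 56.4
```

Emit:
play_rows:
  commands:
    - {"x": 0.0005, "y": 0, "z": 0.0002, "wx": 0, "wy": 0, "wz": 0, "grip": 0.6}
    - {"x": 0, "y": 0, "z": 0, "wx": 0, "wy": 0, "wz": 0, "grip": 0.6}
    - {"x": 0, "y": 0, "z": 0, "wx": 0, "wy": 0, "wz": 0, "grip": 0.6}

```text
clock: 21.6
eef_pos: [495.2, 129.9, 14.5]
eef_rot: [3.141, -0.347, 0.001]
wrist_force: [-13.4, 1.7, 7.3]
finger_gap: 56.4
```

Emit:
play_rows:
  commands:
    - {"x": 0.0007, "y": 0, "z": 0.0001, "wx": 0, "wy": 0, "wz": 0, "grip": 0.6}
    - {"x": 0, "y": 0, "z": 0, "wx": 0, "wy": 0, "wz": 0, "grip": 0.6}
    - {"x": 0, "y": 0, "z": 0, "wx": 0, "wy": 0, "wz": 0, "grip": 0.6}

```text
clock: 21.98
eef_pos: [495.4, 129.9, 14.4]
eef_rot: [3.141, -0.346, 0.001]
wrist_force: [-16.0, 1.4, 10.0]
finger_gap: 56.4
```

```bash
cat > chk.py <<'E'
from h import *
import sys
f=sys.argv[1]
shot('wrist','w'+f); shot('side','s'+f); s=manip.read_state(); print(s['eef_pos'],s['clock'],s['wrist_force'])
W=world('wrist','w'+f); x,y,z=W[...,0],W[...,1],W[...,2]
def R(n,m):
    mm=comp(m);p=W[mm];r=cv2.minAreaRect(p[:,:2].astype(np.float32));print(n,len(p),np.round(r[0],1),np.round(r[1],1),round(r[2],2),np.median(p[:,2]))
    A=np.c_[p[:,:2],np.ones(len(p))]; k=np.linalg.lstsq(A,p[:,2],rcond=None)[0]; print('   tilt deg x,y',np.degrees(k[:2]).round(2))
reg=(y>40)&(y<225)
R('web',reg&(z>86)&(z<100)&(x>540)&(x<600))
R('fence',reg&(z>27)&(z<36)&(x>577)&(x<603))
R('drv',reg&(z>41)&(z<52)&(x<566)&(x>485))
R('drv2',(y<32)&(y>-95)&(z>41)&(z<52)&(x<590)&(x>490))
# web face tilt
m=(y>105)&(y<155)&(z>52)&(z<88)&(x>560)&(x<590); p=W[m]
if len(p)>30: k=np.polyfit(p[:,2],p[:,0],1); print('web face x at z10-type',np.polyval(k,[8,50,94]),'lean deg',np.degrees(np.arctan(k[0])))
im=cv2.imread(f'pics/s{f}.png'); cv2.imwrite(f'pics/s{f}c.png',cv2.resize(im[170:300,250:400],None,fx=4,fy=4,interpolation=2))
E
python3 chk.py 11
```

```text
[495.38891783 129.94801617  14.44729949] 22.075 [-16.15232468   0.6965291   10.37760303]
web 5171 [570.1 129.7] [60.3 11.6] 89.84 92.95528699642519
   tilt deg x,y [19.62 -0.02]
fence 2758 [589.1  66.5] [53. 19.] 89.95 31.145006049322973
   tilt deg x,y [3.06 0.02]
drv 28154 [532.9 129.5] [ 66.2 122.4] 0.07 45.65360166626958
   tilt deg x,y [0.25 0.03]
drv2 9156 [543.5   5.9] [64.2 44.7] 0.32 45.38830601186889
   tilt deg x,y [ 0.11 -1.83]
web face x at z10-type [565.82290867 565.69176171 565.55436967] lean deg -0.17890815479988567
```

View pics/w11.png

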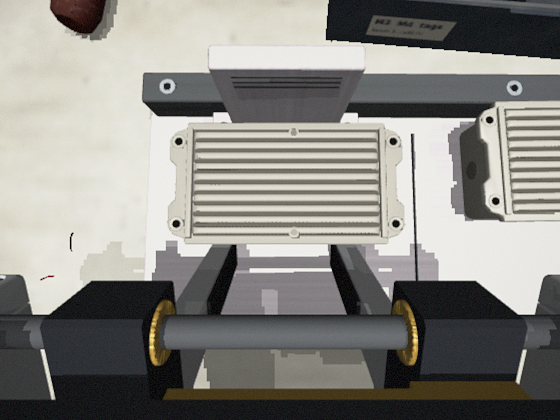

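View pics/s11c.png

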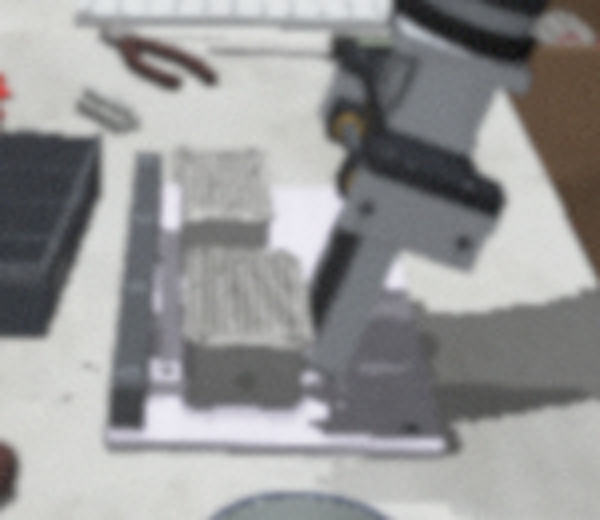

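The foot spans 560.7 to 580.7, so it meets the fence face. The web leans by no more than 0.2°, and the driver lies flat with its wall against the foot at 0° yaw. Wrist force is 16 N, and I'll press a little harder.

Emit:
play_rows:
  commands:
    - {"x": 0.0009, "y": 0, "z": -0.0001, "wx": 0, "wy": 0, "wz": 0, "grip": 0.6}
    - {"x": 0, "y": 0, "z": 0, "wx": 0, "wy": 0, "wz": 0, "grip": 0.6}
    - {"x": 0, "y": 0, "z": 0, "wx": 0, "wy": 0, "wz": 0, "grip": 0.6}
    - {"x": 0, "y": 0, "z": 0, "wx": 0, "wy": 0, "wz": 0, "grip": 0.6}

```text
clock: 22.58
eef_pos: [495.5, 129.9, 14.5]
eef_rot: [3.141, -0.345, 0.001]
wrist_force: [-20.4, 2.5, 10.6]
finger_gap: 56.4
```

Emit:
play_rows:
  commands:
    - {"x": 0.0009, "y": 0, "z": -0.0001, "wx": 0, "wy": 0, "wz": 0, "grip": 0.6}
    - {"x": 0, "y": 0, "z": 0, "wx": 0, "wy": 0, "wz": 0, "grip": 0.6}
    - {"x": 0, "y": 0, "z": 0, "wx": 0, "wy": 0, "wz": 0, "grip": 0.6}
    - {"x": 0, "y": 0, "z": 0, "wx": 0, "wy": 0, "wz": 0, "grip": 0.6}
    - {"x": 0, "y": 0, "z": 0, "wx": 0, "wy": 0, "wz": 0, "grip": 0.6}
    - {"x": 0, "y": 0, "z": 0, "wx": 0, "wy": 0, "wz": 0, "grip": 0.6}

```text
clock: 23.32
eef_pos: [495.7, 129.9, 14.5]
eef_rot: [3.14, -0.343, 0.001]
wrist_force: [-24.5, 3.8, 12.3]
finger_gap: 56.5
```

```bash
python3 chk.py 12
```

```text
[495.6846658  129.93279841  14.53114997] 23.425 [-24.60578354   3.76065419  12.04692409]
web 5245 [570.6 129.8] [59.9 11.6] 89.76 93.0058207063382
   tilt deg x,y [19.74 -0.02]
fence 2733 [589.   66.5] [18.5 53.1] 0.21 31.166883346285204
   tilt deg x,y [ 3.58 -0.03]
drv 27327 [531.6 129.6] [ 63.9 122.1] 0.12 45.7100845602082
   tilt deg x,y [0.18 0.05]
drv2 9172 [543.6   6.1] [64.2 44.7] 0.27 45.445368605518965
   tilt deg x,y [ 0.1 -1.9]
web face x at z10-type [565.92014573 565.83142186 565.73847304] lean deg -0.12103561426655148
```

View pics/w12.png

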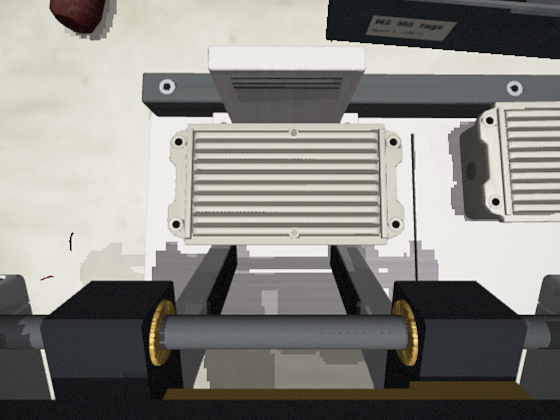

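The stack is flush and upright at a steady push of about 25 N, and the other driver hasn't moved. Handing in.

```bash
python3 -c "
from cell import manip
print(manip.read_state()['wrist_force']); print(manip.sign_off())"
```

```text
[-24.60578354   3.76065419  12.04692409]
the job is handed in; nothing more can be done
None
```

The spacer is standing in the wide gap behind the driver at y ≈ +130 mm. I let go of it, then pushed that driver with the fingertips, low on its wall, until driver, spacer and fence were flush. I handed the job in at about 23.4 s, still pressing.

What the last checks showed:
- **Spacer:** it is upright, leaning about 0.1°, and about central behind the driver (y 129.8 mm against 129.6 mm). Its foot's far face works out at about x = 580.8 mm, against the fence face at 580.7 mm.
- **Pushed driver:** it lies flat with its yaw at about 0.1°. Its wall position, worked out from the given taper, puts it against the foot within about 1 mm.
- **Push:** it is about 25 N towards the fence, with about 12 N pressing down. The push was not changed before I handed in.
- **Other driver:** I never touched it. Only part of it was in view at the end, so I could compare just that part (x of about 543.6 mm, earlier 544.5 mm for the whole driver). That is within the camera error of about 2 mm.

No check failed. The first move call was refused because its rows were incomplete, and the arm did not move.

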